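Stand the big padlock on the fixture's part-present plunger

ROBOT

A 6-joint arm with a two-finger parallel gripper is mounted at the origin on the work surface. World frame = base frame: x ahead of the robot, y to its left, z up, the work surface at z = 0. Lengths are in mm, angles in rad, forces in N, time in s.
With the tool pointing down it reaches from about 300 to 950 mm from the base axis. Payload 3.1 kg.
Tool frame: the origin (TCP) lies at the very end of the fingers, on their centre line; the grasp point (between the pads) lies 19 mm behind it; z points along the fingers, x is the direction in which the jaws open and shut, and the axes are right-handed (so a half turn about z gives the same grasp; the last joint's range is limited). The gripper opens to 85 mm and grips with 20 to 120 N. Pads are 22 mm wide; open, the fingers measure 114 mm over their backs; the gripper's body (76 mm by 85 mm) begins 54 mm behind the grasp point. The pads swing forward as they close: fully open they stand 13 mm farther back than shut.
Start: joints at [1.112, 0.308, 1.634, -0, 1.2, -0.07], TCP at [236.95, 578.348, 231.272] pointing down, gripper open.
Joint ranges: [-3.06, 3.06], [-0.79, 1.96], [0.05, 2.63], [-1.19, 4.34], [0.05, 2.64], [-2.94, 2.94]. Speed limits (rad/s): [2.79, 2.79, 3.14, 3.14, 3.14, 3.14].

INTERFACE

Orientations are given as a 3x3 rotation matrix whose columns are the frame's x, y, z axes.
In Python, from workcell import telemetry, capture, workorder gives the robot as it stands.
- The arm moves only by the tool step_arm, never from a script. Its argument "series" is a list of rows, each a list of 3 entries, a list of its own where there are three numbers: the shift along the tool's x, y, z each as a share of 0.06 m, from -1 to 1, then the turn, a rotation vector about the tool's x, y, z each as a share of 0.08 rad, from -1 to 1, then the closure, from 0 (fully open) to 1 (shut). In form: [[[tx, ty, tz], [ax, ay, az], claw], ...]. A call has 1 to 8 rows; each row shifts and turns the commanded pose from where the row before left it, along the tool's axes as they then stand; what a row does not reach is not made up. A row lasts 1/8 s, in which the tool goes at most 62.5 mm and 10.7 degrees, less where a joint would pass 70% of its speed; a pose out of reach is approached as far as the arm can. A call with a number of a shift or a turn outside -1 to 1 is refused whole. A call with a gripper value outside its range is refused whole. The fingers move at their own pace and stop on an object; the grip force is fixed at half the most. Time passes only in rows, so rows that do not move let the fingers close. It gives the time, the measured TCP pose, the force and the opening at its end, in the units of the state.
- telemetry.observe(): the state, without advancing time (a new reading comes with each control period).
- capture(name): name is "scene" or "top"; returns a dict with "frame" (400x640x3 uint8, blue, green, red), "depth" (400x640 float32, mm along the optical axis (not along the pixel's ray), 0 where there is no reading), "vertical_fov" (degrees; the focal length in pixels is half the picture's height over the tangent of half this angle, whatever the lens; pixels are square), "cx", "cy" (the principal point, pixels), "origin" and "orientation" of the camera in the world. Camera axes: x right, y down, z forward; pixel columns grow to the right and rows downward; lengths in mm; the calibration is good to about 2 mm. A picture is of the moment at which its call begins.
- workorder.finish_job(): hands the job in, once; it reports no verdict.
The state is a dict: "time": time; "joint_pos": joint angles; "dq": joint speeds; "effort": joint torques, N m; "position": TCP position; "tcp_rot": TCP orientation; "wrist_force": force on the tool from outside, world axes, zero at the start; "torque": the same for the moment, N m; "opening": opening from 0.0 (shut) to 1.0 (fully open).
Only numpy, scipy, OpenCV 4.12 (cv2) and the standard library are available. Lean on these libraries where they do the work, as an engineer would, in place of code of your own. Each camera call takes 0.05 s, during which the arm holds its last target.

TASK

Pick up the larger of the two brass padlocks and set it down, without dropping it, upright with its shackle up in the pocket of the aluminium lock fixture, so that it sits on the pocket floor and its own weight keeps the spring plunger there pressed down. Let go of it, and leave the small padlock standing where it is.

Things in the scene. Friction and masses are not known exactly. Their poses are not given: they have to be found in the camera images.
- padlock_mid (a point): The larger padlock, standing upright with its shackle up: a brass block 60 mm wide (its x) by 30 mm thick (its y) by 56 mm high, with a steel shackle of 9 mm rod in the plane of its x and z above it, 86 mm high in all; about 0.5 kg. The point is the middle of the whole padlock, 43 mm above its underside and 13 mm below the top of the brass block; z is up. It can be gripped across its 30 mm thickness, with the shackle between the fingers.
- small_padlock_mid (a point): The smaller padlock, the same in shape and materials, to be left alone: brass block 40 mm wide (its x) by 22 mm thick (its y) by 36 mm high, 58 mm high with its shackle, about 0.18 kg. The point is its middle, 29 mm above its underside; z is up.
- nest (a point): The pocket of the lock fixture, a fixed aluminium bed 150 mm (x) by 100 mm (y) by 20 mm high. The pocket is 84 mm long (x) by 52 mm wide (y), with a dark floor and walls 8 mm thick that rise 10 mm above its floor all round, so the padlock fits with its width along the pocket's length, either way round. The point is the centre of the pocket floor, 20 mm above the table, and on the axis of the plunger; z is up.
- plunger (a joint): The part-present plunger, a round steel pin 12 mm in diameter in the centre of the pocket floor. 0: free, standing 6 mm above the floor; grows as it is pressed straight down, 0.006 m: flush with the floor. A spring of about 1 N at flush returns it; the padlock's weight is enough to keep it down.
Not all that is in view belongs to the job. Leave any blue look-alike of the part that bears padlock_mid alone. Of the things shaped like the part that bears nest, the aluminium one is meant.

How it is judged (in metres and radians):
At the end, for the whole second after the job is handed in: The larger padlock stands upright (within 10 degrees) and still on the pocket floor, its middle within 20 mm of the pocket's centre and 37 to 47 mm above the floor, released, with the plunger pressed at least 4.5 mm by it (value of joint plunger above 0.0045 m and horizontal distance between padlock_mid and nest below 0.02 m and z of padlock_mid in the frame of nest between 0.037 and 0.047 m and angle between padlock_mid's own z axis and vertical below 0.17 rad and linear speed of padlock below 0.02 m/s); the robot touches nothing.
It fails at once if the small padlock is moved more than 30 mm (distance of small_padlock_mid from where it was at the start of the episode above 0.03 m).
It fails at once if the padlock is dropped into the fixture (falls free from more than about 30 mm) (linear speed of padlock above 0.75 m/s and horizontal distance between padlock_mid and nest below 0.06 m and contact force between the fingers and padlock below 0.5 N).
It also fails if it takes over 38 s, if anything falls off the work surface, if the arm or the gripper's body presses on something with over 40 N, if the wrist force passes 120 N, or if a joint passes its speed limit or range.

## Working session

There is one attempt and no reset: what is moved stays moved. The work goes in short steps, Python scripts to look and compute and a tool call to move; the robot and the scene stay as the last step left them, time stands still between calls to the robot, and variables do not carry over. Pictures are saved under pics/ and viewed, and the job is handed in when it is done.

Besides the shell and the picture viewer there is one more tool, called as a command line: name --argument value ..., lists and objects as JSON in quotes. step_arm: Moves the arm, as the interface text tells. Shift numbers are shares of 0.06 m and turn numbers shares of 0.08 rad, none past 1 either way. Its arguments: {"type":"object","properties":{"series":{"type":"array","items":{"type":"array"}}},"required":["series"]}

```bash
mkdir -p pics; ls; cat > h.py <<'E'
import numpy as np, cv2
from workcell import telemetry, capture, workorder
def grab(n,tag):
    c=capture(n); cv2.imwrite(f'pics/{tag}.png',c['frame']); np.savez(f'pics/{tag}.npz',**{k:np.array(v) for k,v in c.items()}); return c
def load(tag): return dict(np.load(f'pics/{tag}.npz'))
def world(c):
    f=200/np.tan(np.radians(float(c['vertical_fov']))/2)
    v,u=np.mgrid[0:400,0:640]; d=c['depth']
    P=np.stack([(u-c['cx'])/f*d,(v-c['cy'])/f*d,d],-1)
    return P@np.array(c['orientation']).T+np.array(c['origin'])
E
python3 - <<'E'
from h import *
for n in('scene','top'):
    c=grab(n,n+'0'); print(n,c['vertical_fov'],c['cx'],c['cy'],c['origin'],c['orientation'])
s=telemetry.observe(); print(s)
E
```

```text
pics
scene 47.31609438078398 314.6572396126764 198.7356950954697 [1270.90056674  143.34018701  778.54435381] [[-0.08882317  0.66220835 -0.74403665]
 [ 0.99590181  0.04627214 -0.07770768]
 [-0.01703051 -0.74788969 -0.66360453]]
top 54.692478454947114 320.88633028337455 199.04235419332485 [ 324.30795087   37.0063714  1020.11146047] [[ 0.01349181 -0.99039095  0.13763625]
 [-0.99983585 -0.01169766  0.01383601]
 [-0.01209304 -0.13780033 -0.9903862 ]]
{'time': 0.1, 'joint_pos': array([ 1.11228585e+00,  3.08898761e-01,  1.63510370e+00, -9.74025507e-06,
        1.19970108e+00, -6.96944345e-02]), 'dq': array([-9.25883364e-04, -2.00192199e-03, -2.62273993e-03, -1.64148822e-06,
        4.27897587e-04, -1.26760435e-04]), 'effort': array([ 2.49288496e-04, -4.16409874e+01, -2.77645969e+01, -1.28939455e-04,
        4.02455029e-03, -2.50200748e-05]), 'position': array([236.61730019, 577.64891909, 230.15268784]), 'tcp_rot': array([[ 3.79088840e-01,  9.25359818e-01, -9.26164903e-04],
       [ 9.25357884e-01, -3.79089947e-01, -1.89687445e-03],
       [-2.10639120e-03, -1.37950058e-04, -9.99997772e-01]]), 'wrist_force': array([0.24774469, 0.24038209, 0.28631961]), 'torque': array([-0.00259365,  0.0155551 , -0.00164441]), 'opening': 1.0063743098828475}
```

View pics/scene0.png

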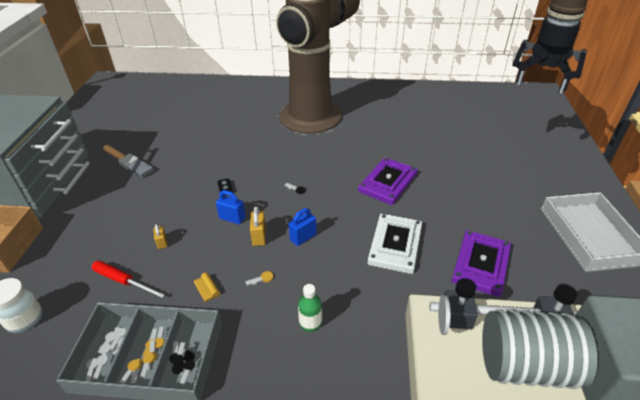

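View pics/top0.png

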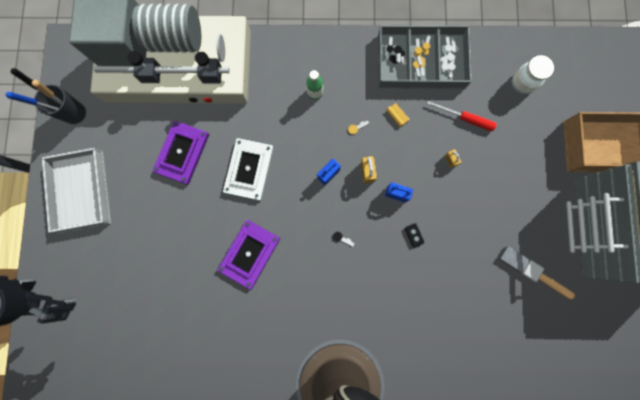

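The scene view shows these candidates:
- **Padlocks:** large brass (258,227), small brass (159,237), blue look-alikes (230,208) and (302,227), and a lying brass block (206,287).
- **Fixtures:** aluminium (396,243), purple (388,180) and (482,262).

By the description I choose the brass padlock at (258,227), which is (369,169) in the top view, and the aluminium fixture, at (248,169) in the top view.

```bash
python3 - <<'E'
from h import *
t=load('top0');s=load('scene0')
a=cv2.resize(t['frame'][130:220,215:475],None,fx=3,fy=3,interpolation=cv2.INTER_CUBIC)
b=cv2.resize(s['frame'][180:280,140:440],None,fx=2.6,fy=2.6,interpolation=cv2.INTER_CUBIC)[:, :780]
cv2.imwrite('pics/crop.png',np.vstack([a,b]) if a.shape[1]==b.shape[1] else np.vstack([a,cv2.resize(b,(780,260))]))
for n,c in(('top',t),('scene',s)):
    W=world(c); f=c['frame'].astype(int)
    hsv=cv2.cvtColor(c['frame'],cv2.COLOR_BGR2HSV)
    m=((hsv[...,0]>12)&(hsv[...,0]<32)&(hsv[...,1]>110)&(hsv[...,2]>70)).astype(np.uint8)
    k,l,st,ce=cv2.connectedComponentsWithStats(m)
    for i in range(1,k):
        if 40<st[i,4]<2000:
            P=W[(l==i)]; zt=P[:,2].max()
            print(n,ce[i].round(),st[i,4],'med',np.median(P,0).round(),'z',zt.round(), 'min',P.min(0).round(),'max',P.max(0).round())
            top=P[np.abs(P[:,2]-56)<6]
            if len(top)>10: print('  rect56',cv2.minAreaRect(top[:,:2].astype(np.float32)),len(top))
    
# fixture top rim
for n,c,(u,v) in(('top',t,(248,169)),('scene',s,(396,243))):
    W=world(c); reg=np.zeros((400,640),bool); reg[v-45:v+45,u-40:u+40]=1
    hsv=cv2.cvtColor(c['frame'],cv2.COLOR_BGR2HSV)
    m=reg&(hsv[...,1]<50)&(hsv[...,2]>140)&(W[...,2]>12)&(W[...,2]<40)
    k,l,st,ce=cv2.connectedComponentsWithStats(m.astype(np.uint8)); i=1+np.argmax(st[1:,4])
    P=W[l==i]; print(n,'bed',cv2.minAreaRect(P[:,:2].astype(np.float32)),P[:,2].min(),P[:,2].max(),len(P),np.percentile(P[:,2],[10,50,90]))
    Q=P[P[:,2]>27]; print(' rim',cv2.minAreaRect(Q[:,:2].astype(np.float32)),len(Q))
    d=reg&(hsv[...,2]<45)&(W[...,2]>10)&(W[...,2]<30); k,l,st,ce=cv2.connectedComponentsWithStats(d.astype(np.uint8)); i=1+np.argmax(st[1:,4])
    Q=W[l==i]; print(' dark floor',cv2.minAreaRect(Q[:,:2].astype(np.float32)),len(Q),np.median(Q[:,2]))
    print(' plunger',W[v-2:v+2,u-2:u+2].reshape(-1,3).mean(0))
E
```

```text
top [422.  49.] 129 med [ 881. -226.   25.] z 32.0 min [ 863. -245.    1.] max [ 906. -198.   32.]
top [42. 88.] 101 med [695. 702. 171.] z 199.0 min [691. 695.  91.] max [731. 752. 199.]
top [397. 114.] 260 med [ 697. -152.   12.] z 1020.0 min [ 324. -184.   -2.] max [ 733.   37. 1020.]
top [352. 129.] 70 med [658. -31.   5.] z 9.0 min [646. -44.  -3.] max [672. -20.   9.]
top [452. 159.] 133 med [ 571. -289.   36.] z 56.0 min [ 553. -308.    1.] max [ 604. -277.   56.]
top [368. 171.] 240 med [530. -65.  55.] z 1020.0 min [324. -96.  -1.] max [ 582.   37. 1020.]
  rect56 ((538.009521484375, -69.9766616821289), (58.014854431152344, 29.840227127075195), 7.628127098083496) 180
top [  8. 273.] 126 med [ 229. 1309. -548.] z -497.0 min [ 203. 1301. -579.] max [ 242. 1346. -497.]
top [557. 286.] 203 med [ 247. -545.   20.] z 26.0 min [ 223. -585.   15.] max [ 276. -508.   26.]
top [  4. 333.] 157 med [  -9. 1308. -556.] z 1020.0 min [ -44.   37. -584.] max [ 324. 1317. 1020.]
top [  1. 384.] 64 med [-203. 1309. -574.] z -562.0 min [-262. 1303. -590.] max [-172. 1331. -562.]
scene [543.   
[... 2214 characters left out ...]
50586), 78.50289154052734) 333
 dark floor ((545.2821044921875, 246.22373962402344), (42.41054153442383, 76.21095275878906), 79.24226379394531) 393 20.415568770219238
 plunger [541.48891825 245.22043772  25.09566484]
scene bed ((544.7720336914062, 249.4473876953125), (99.98799896240234, 154.40406799316406), 78.63711547851562) 12.012673493256557 35.267617301610926 1635 [18.58513165 21.60280518 31.13085203]
 rim ((545.2529907226562, 249.4734649658203), (67.81417846679688, 104.7121353149414), 78.77274322509766) 408
 dark floor ((540.641845703125, 250.4962158203125), (46.7379264831543, 69.98969268798828), 78.60794067382812) 403 21.185054864083213
 plunger [557.0457837  249.02606144  21.60438123]
```

View pics/crop.png

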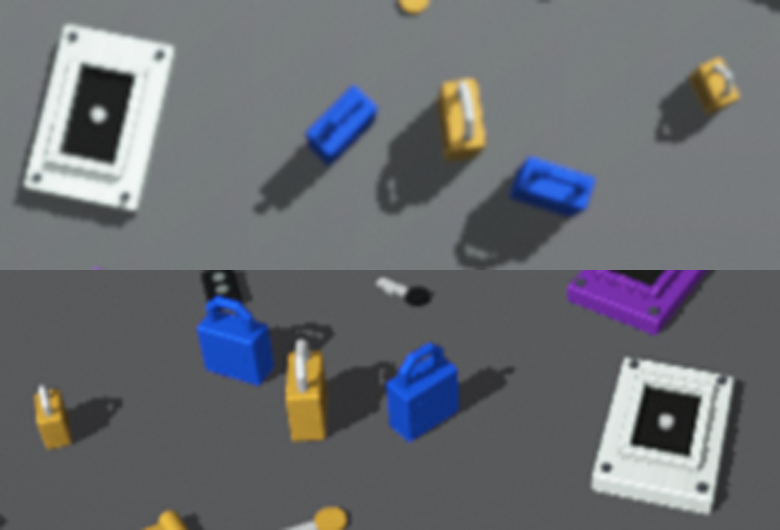

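```bash
cat >> h.py <<'E'
def plan(x,y,z,thdeg=None):
    s=telemetry.observe(); R=np.array(s['tcp_rot']); p=np.array(s['position'])
    d=R.T@(np.array([x,y,z])-p)
    from scipy.spatial.transform import Rotation as Ro
    print('pos',p.round(1),'th',np.degrees(np.arctan2(R[1,0],R[0,0])).round(2),'t',round(s['time'],2),'F',np.round(s['wrist_force'],1),'open',round(s['opening'],3))
    print('shift mm',d.round(1),'rows of .06',(d/60).round(3))
    if thdeg is not None:
        t=np.radians(thdeg); T=np.array([[np.cos(t),np.sin(t),0],[np.sin(t),-np.cos(t),0],[0,0,-1]])
        print('turn/.08',(Ro.from_matrix(R.T@T).as_rotvec()/.08).round(2))
E
python3 - <<'E'
from h import *
for n in('top0','scene0'):
    c=load(n); W=world(c); hsv=cv2.cvtColor(c['frame'],cv2.COLOR_BGR2HSV)
    m=((hsv[...,0]>105)&(hsv[...,0]<128)&(hsv[...,1]>150)&(hsv[...,2]>60)).astype(np.uint8)
    k,l,st,ce=cv2.connectedComponentsWithStats(m)
    for i in range(1,k):
        if st[i,4]>100:
            P=W[(l==i)];P=P[P[:,2]<200]; print(n,ce[i].round(),cv2.minAreaRect(P[:,:2].astype(np.float32)),P[:,2].max())
            P=P[np.abs(P[:,2]-56)<5]
            if len(P)>5:print('   56:',cv2.boxPoints(cv2.minAreaRect(P[:,:2].astype(np.float32))).round().tolist())
    # shackle / all brass padlock points above 50mm
    m=(np.abs(W[...,0]-540)<50)&(np.abs(W[...,1]+68)<32)&(W[...,2]>48)&(W[...,2]<100); P=W[m]; 
    print('lock',cv2.minAreaRect(P[:,:2].astype(np.float32)),P[:,2].max(),len(P))
plan(540,-68,230,98.8)
E
```

```text
top0 [21. 98.] ((680.5078735351562, 763.6348876953125), (37.13283920288086, 22.10718536376953), 58.13127517700195) 198.40394917588821
top0 [328. 171.] ((532.1668090820312, 32.4134407043457), (28.815021514892578, 60.75442123413086), 46.7690544128418) 89.17513087420764
   56: [[500.0, 43.0], [545.0, 1.0], [564.0, 22.0], [520.0, 64.0]]
top0 [399. 192.] ((485.80877685546875, -153.2098846435547), (68.3072738647461, 44.545536041259766), 74.09866333007812) 88.56768931217437
   56: [[457.0, -172.0], [486.0, -181.0], [504.0, -124.0], [476.0, -115.0]]
lock ((538.7001953125, -69.8841552734375), (59.66698455810547, 29.840227127075195), 7.628127574920654) 91.01249557111282 278
scene0 [230. 207.] ((451.04071044921875, -150.95249938964844), (121.23828125, 64.62818145751953), 10.589223861694336) 89.59502082452036
   56: [[459.0, -167.0], [491.0, -178.0], [510.0, -122.0], [478.0, -111.0]]
scene0 [302. 227.] ((511.3070983886719, 24.77822494506836), (106.02506256103516, 63.72510528564453), 23.64954948425293) 88.70185669033094
   56: [[504.0, 44.0], [547.0, 3.0], [569.0, 27.0], [526.0, 68.0]]
lock ((542.458251953125, -66.81025695800781), (61.01444625854492, 29.99272918701172), 10.128205299377441) 89.45884248800724 293
pos [236.6 577.6 230.2] th 67.72 t 0.1 F [0.2 0.2 0.3] open 1.006
shift mm [-482.4  525.5    1.1] rows of .06 [-8.041  8.758  0.018]
turn/.08 [-0.01  0.03 -6.78]
```

step_arm --series '[[[0,0,0],[0,0,-0.97],0],[[0,0,0],[0,0,-0.97],0],[[0,0,0],[0,0,-0.97],0],[[0,0,0],[0,0,-0.97],0],[[0,0,0],[0,0,-0.97],0],[[0,0,0],[0,0,-0.97],0],[[0,0,0],[0,0,-0.97],0],[[0,0,0],[0,0,0],0]]'

```text
time: 1.1
position: [236.7, 578.0, 230.6]
tcp_rot: [[-0.153, 0.988, -0.001], [0.988, 0.153, -0.001], [-0.001, -0.001, -1.0]]
wrist_force: [-0.9, 0.1, -0.0]
opening: 1.0
```

```bash
python3 -c "
from h import *
plan(540,-68.5,200,98.8)"
```

```text
pos [236.7 578.  230.6] th 98.79 t 1.1 F [-0.9  0.1 -0. ] open 1.0
shift mm [-685.2  200.9   31.2] rows of .06 [-11.42    3.348   0.519]
turn/.08 [-0.01  0.01 -0.  ]
```

step_arm --series '[[[-0.95,0.28,0.04],[0,0,0],0.3],[[-0.95,0.28,0.04],[0,0,0],0.3],[[-0.95,0.28,0.04],[0,0,0],0.3],[[-0.95,0.28,0.04],[0,0,0],0.3],[[-0.95,0.28,0.04],[0,0,0],0.3],[[-0.95,0.28,0.04],[0,0,0],0.3],[[-0.95,0.28,0.04],[0,0,0],0.3],[[-0.95,0.28,0.04],[0,0,0],0.3]]'

```text
time: 2.1
position: [440.4, 146.7, 212.2]
tcp_rot: [[-0.152, 0.988, 0.001], [0.988, 0.152, 0.0], [0.0, 0.001, -1.0]]
wrist_force: [1.0, 0.1, -0.5]
opening: 0.702
```

step_arm --series '[[[-0.95,0.28,0.04],[0,0,0],0.3],[[-0.95,0.28,0.04],[0,0,0],0.3],[[-0.95,0.28,0.04],[0,0,0],0.3],[[-0.95,0.28,0.04],[0,0,0],0.3],[[0,0,0],[0,0,0],0.3],[[0,0,0],[0,0,0],0.3]]'

```text
time: 2.85
position: [540.7, -66.3, 201.9]
tcp_rot: [[-0.152, 0.988, -0.002], [0.988, 0.152, 0.001], [0.001, -0.001, -1.0]]
wrist_force: [0.1, 0.4, 0.5]
opening: 0.699
```

```bash
python3 -c "
from h import *
plan(540,-68.5,20,98.8)
grab('scene','s1')
c=load('s1')
cv2.imwrite('pics/s1c.png',cv2.resize(c['frame'][90:270,150:420],None,fx=2.8,fy=2.8))"
```

```text
pos [540.7 -66.3 201.9] th 98.75 t 2.85 F [0.1 0.4 0.5] open 0.699
shift mm [ -2.3  -0.7 181.9] rows of .06 [-0.038 -0.012  3.032]
turn/.08 [-0.02 -0.01 -0.01]
```

View pics/s1c.png

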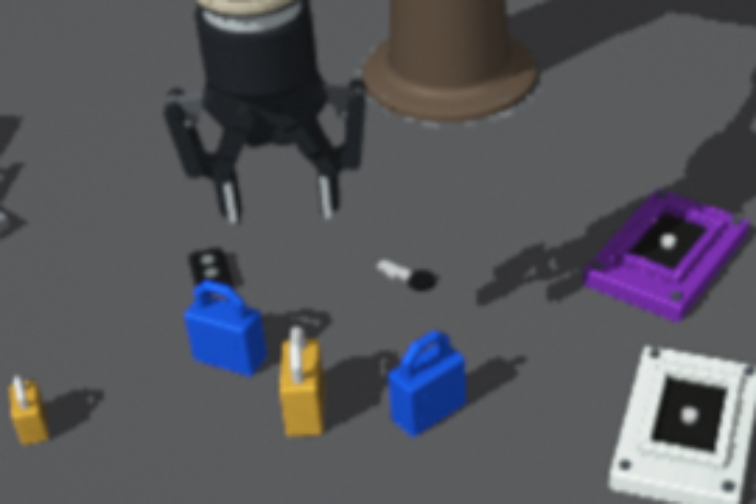

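The crop shows the jaws open in line with the brass padlock's thickness, at crop (300,390). Both blue locks are clear to the sides.

step_arm --series '[[[-0.04,0,0.6],[0,0,0],0.3],[[0,0,0.6],[0,0,0],0.3],[[0,0,0.4],[0,0,0],0.3],[[0,0,0.4],[0,0,0],0.3],[[0,0,0.3],[0,0,0],0.3],[[0,0,0],[0,0,0],0.3]]'

```text
time: 3.65
position: [540.1, -67.6, 63.1]
tcp_rot: [[-0.155, 0.988, -0.003], [0.988, 0.155, 0.001], [0.001, -0.003, -1.0]]
wrist_force: [0.1, -0.6, 0.3]
opening: 0.697
```

```bash
python3 -c "
from h import *
plan(540,-68.5,20,98.8)
grab('scene','s2')
c=load('s2')
cv2.imwrite('pics/s2c.png',cv2.resize(c['frame'][150:270,190:370],None,fx=4,fy=4,interpolation=cv2.INTER_CUBIC))"
```

```text
pos [540.1 -67.6  63.1] th 98.92 t 3.65 F [ 0.1 -0.6  0.3] open 0.697
shift mm [-1.  -0.1 43.1] rows of .06 [-0.016 -0.001  0.719]
turn/.08 [-0.04 -0.02  0.03]
```

View pics/s2c.png

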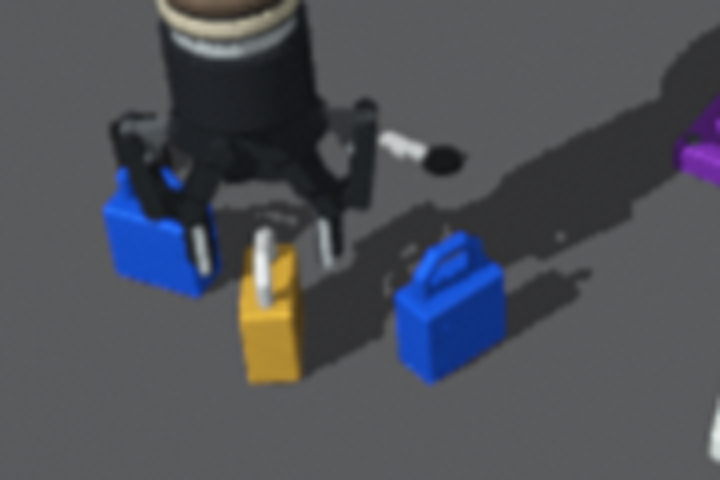

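The jaws straddle the shackle evenly, so I'll continue down.

step_arm --series '[[[-0.02,0,0.25],[0,0,0],0.3],[[0,0,0.25],[0,0,0],0.3],[[0,0,0.2],[0,0,0],0.3],[[0,0,0],[0,0,0],0.3]]'

```text
time: 4.2
position: [540.4, -69.9, 20.8]
tcp_rot: [[-0.154, 0.988, -0.003], [0.988, 0.154, 0.001], [0.001, -0.003, -1.0]]
wrist_force: [0.7, -0.3, -0.1]
opening: 0.696
```

```bash
python3 -c "
from h import *
plan(540,-68.5,20,98.8)
grab('scene','s3')
c=load('s3')
cv2.imwrite('pics/s3c.png',cv2.resize(c['frame'][170:260,200:340],None,fx=5,fy=5,interpolation=cv2.INTER_CUBIC))"
```

```text
pos [540.4 -69.9  20.8] th 98.83 t 4.2 F [ 0.7 -0.3 -0.1] open 0.696
shift mm [ 1.4 -0.2  0.8] rows of .06 [ 0.024 -0.003  0.014]
turn/.08 [-0.04 -0.01  0.01]
```

View pics/s3c.png

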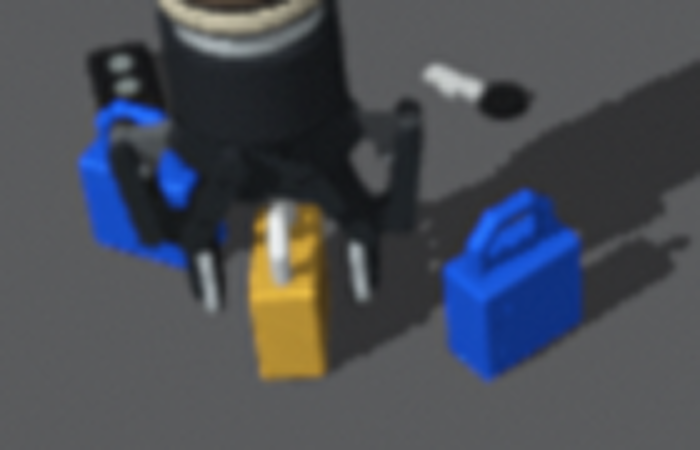

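The fingers are beside the brass body, and wrist force is about zero. Closing.

step_arm --series '[[[0,0,0],[0,0,0],0.5],[[0,0,0],[0,0,0],0.6],[[0,0,0],[0,0,0],0.7],[[0,0,0],[0,0,0],1],[[0,0,0],[0,0,0],1],[[0,0,0],[0,0,0],1],[[0,0,0],[0,0,0],1]]'

```text
time: 5.12
position: [542.5, -69.9, 23.2]
tcp_rot: [[-0.154, 0.988, 0.001], [0.988, 0.154, 0.0], [0.0, 0.001, -1.0]]
wrist_force: [-0.0, 1.5, 5.5]
opening: 0.338
```

step_arm --series '[[[0,0,-0.1],[0,0,0],1],[[0,0,-0.2],[0,0,0],1],[[0,0,-0.2],[0,0,0],1],[[0,0,0],[0,0,0],1]]'

```text
time: 5.62
position: [543.2, -70.5, 53.9]
tcp_rot: [[-0.154, 0.988, 0.003], [0.988, 0.154, -0.001], [-0.001, 0.003, -1.0]]
wrist_force: [0.5, 0.4, -5.8]
opening: 0.342
```

```bash
python3 -c "
from h import *
plan(540,-68.5,20,98.8)
grab('scene','s4')
c=load('s4')
cv2.imwrite('pics/s4c.png',cv2.resize(c['frame'][150:260,200:340],None,fx=5,fy=5,interpolation=cv2.INTER_CUBIC))"
```

```text
pos [543.2 -70.5  53.9] th 98.84 t 5.62 F [ 0.5  0.4 -5.8] open 0.342
shift mm [ 2.5 -3.  33.9] rows of .06 [ 0.041 -0.05   0.565]
turn/.08 [0.04 0.02 0.01]
```

View pics/s4c.png

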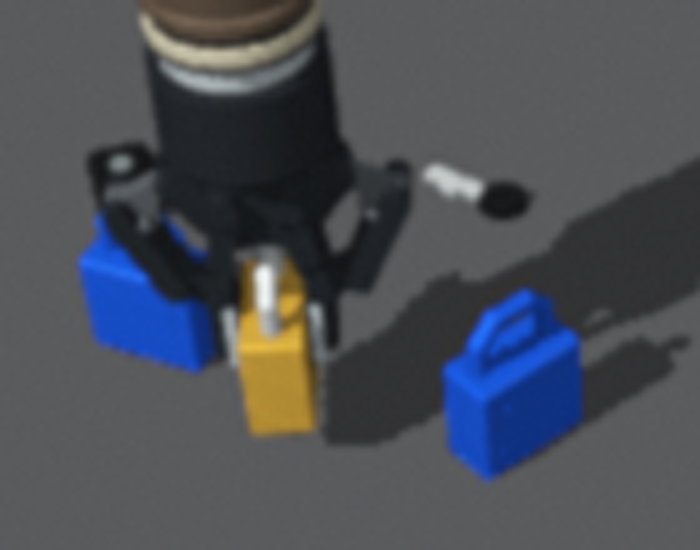

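It's held: opening 0.34 × 85 ≈ 29 mm, and the 5.8 N load matches 0.5 kg. Next I raise it, turn it to the pocket's direction and carry it over.

step_arm --series '[[[0,0,-0.4],[0,0,0],1],[[0,0,-0.5],[0,0,0],1],[[0,0,-0.5],[0,0,0],1],[[0,0,-0.2],[0,0,0.88],1],[[0,0,0],[0,0,0.88],1],[[0,0,0],[0,0,0.88],1],[[0,0,0],[0,0,0.88],1],[[0,0,0],[0,0,0.88],1]]'

```text
time: 6.68
position: [541.1, -69.9, 147.8]
tcp_rot: [[0.199, 0.98, -0.002], [0.98, -0.199, 0.0], [-0.0, -0.002, -1.0]]
wrist_force: [0.0, 0.1, -6.2]
opening: 0.343
```

```bash
python3 -c "
from h import *
plan(543.5,248,150,78.9)"
```

```text
pos [541.1 -69.9 147.8] th 78.55 t 6.67 F [ 0.   0.1 -6.2] open 0.343
shift mm [312.1 -60.8  -2.2] rows of .06 [ 5.201 -1.013 -0.036]
turn/.08 [-0.02  0.   -0.08]
```

step_arm --series '[[[0.4,-0.08,0],[0,0,-0.08],1],[[0.8,-0.16,0],[0,0,0],1],[[0.9,-0.17,0],[0,0,0],1],[[0.9,-0.17,0],[0,0,0],1],[[0.9,-0.17,0],[0,0,0],1],[[0.8,-0.16,0],[0,0,0],1],[[0.5,-0.1,0],[0,0,0],1],[[0,0,0],[0,0,0],1]]'

```text
time: 7.68
position: [541.0, 250.1, 147.8]
tcp_rot: [[0.187, 0.982, -0.001], [0.982, -0.187, 0.0], [0.0, -0.001, -1.0]]
wrist_force: [-0.2, -1.4, -4.9]
opening: 0.341
```

step_arm --series '[[[0,0,0.4],[0,0,0],1],[[0,0,0.4],[0,0,0],1],[[0,0,0.2],[0,0,0],1],[[0,0,0],[0,0,0],1],[[0,0,0],[0,0,0],1]]'

```text
time: 8.3
position: [542.8, 247.7, 89.4]
tcp_rot: [[0.19, 0.982, 0.002], [0.982, -0.19, 0.001], [0.001, 0.002, -1.0]]
wrist_force: [0.4, 0.4, -5.4]
opening: 0.342
```

```bash
python3 - <<'E'
from h import *
plan(543.5,248,43,78.9)
a=grab('scene','s5'); b=grab('top','t5')
i=cv2.resize(a['frame'][140:280,320:480],None,fx=2.5,fy=2.5,interpolation=cv2.INTER_CUBIC)
j=cv2.resize(b['frame'][110:235,180:320],None,fx=2.8,fy=2.8,interpolation=cv2.INTER_CUBIC)
cv2.imwrite('pics/c5.png',np.hstack([i,cv2.resize(j,(392,350))]))
for n in('s5','t5'):
    c=load(n);W=world(c);hsv=cv2.cvtColor(c['frame'],cv2.COLOR_BGR2HSV)
    m=(hsv[...,0]>12)&(hsv[...,0]<32)&(hsv[...,1]>110)&(hsv[...,2]>50)&(np.abs(W[...,0]-543)<80)&(np.abs(W[...,1]-248)<80)&(W[...,2]<180)
    P=W[m]; print(n,len(P),P.min(0).round(),P.max(0).round(),cv2.minAreaRect(P[:,:2].astype(np.float32)))
    Q=P[P[:,2]>np.percentile(P[:,2],95)-6]; print(cv2.minAreaRect(Q[:,:2].astype(np.float32)),Q[:,2].mean())
E
```

```text
pos [542.8 247.7  89.4] th 79.02 t 8.3 F [ 0.4  0.4 -5.4] open 0.342
shift mm [ 0.4  0.6 46.4] rows of .06 [0.006 0.01  0.773]
turn/.08 [ 0.02 -0.01  0.03]
s5 444 [502. 229.  18.] [576. 271. 159.] ((539.5591430664062, 249.67393493652344), (34.97901916503906, 70.88359832763672), 83.5220718383789)
((544.6719360351562, 249.41416931152344), (30.133426666259766, 57.929107666015625), 80.68450164794922) 123.39629513690689Traceback (most recent call last):
  File "<stdin>", line 10, in <module>
    return umr_minimum(a, axis, None, out, keepdims, initial, where)
ValueError: zero-size array to reduction operation minimum which has no identity
```

View pics/c5.png

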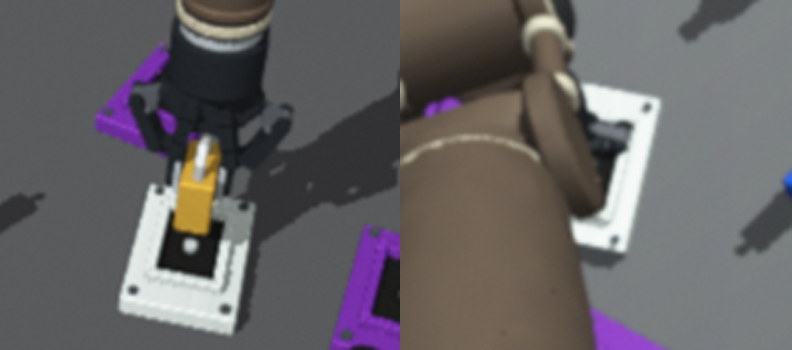

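The padlock hangs over the pocket, with its block centre at (544.7, 249.4). The same camera measured the fixture centre at (545, 249.4), so both offsets are under 1 mm, and the yaw error is about 2°. Lowering.

step_arm --series '[[[0,0,0.2],[0,0,0],1],[[0,0,0.2],[0,0,0],1],[[0,0,0.15],[0,0,0],1],[[0,0,0.1],[0,0,0],1],[[0,0,0],[0,0,0],1],[[0,0,0],[0,0,0],1]]'

```text
time: 9.15
position: [542.2, 247.9, 49.7]
tcp_rot: [[0.19, 0.982, 0.001], [0.982, -0.19, 0.0], [0.0, 0.001, -1.0]]
wrist_force: [-0.1, 0.3, -5.5]
opening: 0.344
```

step_arm --series '[[[0,0,0.05],[0,0,0],1],[[0,0,0],[0,0,0],1]]'

```text
time: 9.4
position: [542.1, 247.9, 46.6]
tcp_rot: [[0.19, 0.982, 0.001], [0.982, -0.19, 0.0], [0.0, 0.0, -1.0]]
wrist_force: [-0.4, -0.5, -4.6]
opening: 0.344
```

step_arm --series '[[[0,0,0.03],[0,0,0],1],[[0,0,0],[0,0,0],1]]'

```text
time: 9.65
position: [541.9, 247.8, 44.7]
tcp_rot: [[0.19, 0.982, 0.0], [0.982, -0.19, 0.0], [0.0, 0.0, -1.0]]
wrist_force: [0.8, -0.2, -5.9]
opening: 0.342
```

step_arm --series '[[[0,0,0.03],[0,0,0],1],[[0,0,0],[0,0,0],1]]'

```text
time: 9.9
position: [542.1, 247.8, 43.3]
tcp_rot: [[0.19, 0.982, 0.0], [0.982, -0.19, 0.0], [0.0, 0.0, -1.0]]
wrist_force: [-0.8, -0.1, -2.5]
opening: 0.342
```

step_arm --series '[[[0,0,0.02],[0,0,0],1],[[0,0,0],[0,0,0],1]]'

```text
time: 10.15
position: [542.1, 247.9, 43.2]
tcp_rot: [[0.19, 0.982, -0.0], [0.982, -0.19, -0.0], [-0.0, -0.0, -1.0]]
wrist_force: [-3.5, -0.8, 5.2]
opening: 0.344
```

```bash
python3 - <<'E'
from h import *
plan(543.5,248,43,78.9)
a=grab('scene','s6')
cv2.imwrite('pics/c6.png',cv2.resize(a['frame'][170:280,340:450],None,fx=5,fy=5,interpolation=cv2.INTER_CUBIC))
E
```

```text
pos [542.1 247.9  43.2] th 79.05 t 10.15 F [-3.5 -0.8  5.2] open 0.344
shift mm [0.4 1.4 0.2] rows of .06 [0.007 0.023 0.004]
turn/.08 [-0.    0.    0.03]
```

View pics/c6.png

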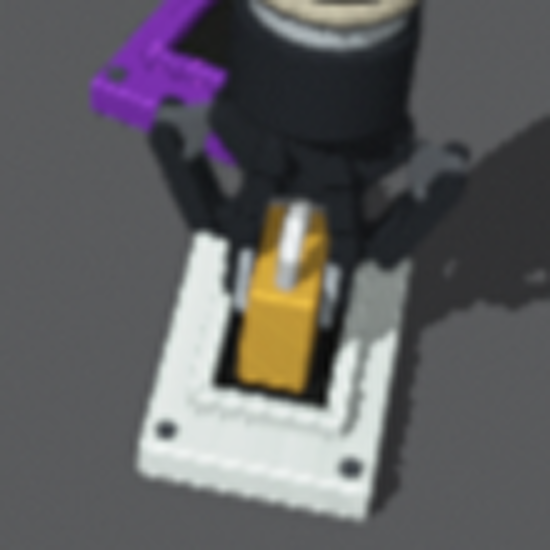

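The wrist force has changed sign, so the lock is resting on the floor inside the walls. Opening the fingers.

step_arm --series '[[[0,0,0],[0,0,0],0.6],[[0,0,0],[0,0,0],0.5],[[0,0,0],[0,0,0],0.4],[[0,0,0],[0,0,0],0.3],[[0,0,0],[0,0,0],0.3],[[0,0,0],[0,0,0],0.3]]'

```text
time: 10.95
position: [541.8, 247.7, 41.6]
tcp_rot: [[0.19, 0.982, -0.0], [0.982, -0.19, -0.0], [-0.0, -0.0, -1.0]]
wrist_force: [-1.1, -0.5, -0.7]
opening: 0.699
```

```bash
python3 - <<'E'
from h import *
plan(543.5,248,43,78.9)
a=grab('scene','s7')
cv2.imwrite('pics/c7.png',cv2.resize(a['frame'][170:280,340:450],None,fx=5,fy=5,interpolation=cv2.INTER_CUBIC))
E
```

```text
pos [541.8 247.7  41.6] th 79.04 t 10.95 F [-1.1 -0.5 -0.7] open 0.699
shift mm [ 0.6  1.6 -1.4] rows of .06 [ 0.01   0.027 -0.023]
turn/.08 [-0.    0.    0.03]
```

View pics/c7.png

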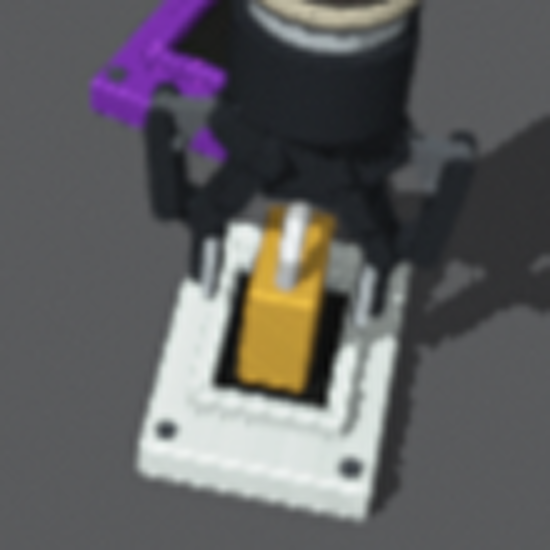

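The lock stands free between the open fingers. I'll retreat straight up, then back off.

step_arm --series '[[[0,0,-0.2],[0,0,0],0.3],[[0,0,-0.4],[0,0,0],0.3],[[0,0,-0.7],[0,0,0],0.3],[[0,0,-0.9],[0,0,0],0.3],[[0,0,-0.9],[0,0,0],0.3],[[0.9,0,0],[0,0,0],0.3],[[0.9,0,0],[0,0,0],0.3],[[0.9,0,0],[0,0,0],0.3]]'

```text
time: 12.0
position: [573.2, 408.3, 229.4]
tcp_rot: [[0.191, 0.982, 0.002], [0.982, -0.191, 0.001], [0.001, 0.002, -1.0]]
wrist_force: [-0.1, -0.7, 0.1]
opening: 0.7
```

step_arm --series '[[[0.9,0,0],[0,0,0],0.3],[[0.5,0,0],[0,0,0],0.3],[[0,0,0],[0,0,0],0.3],[[0,0,0],[0,0,0],0.3]]'

```text
time: 12.5
position: [588.4, 488.6, 227.9]
tcp_rot: [[0.19, 0.982, -0.0], [0.982, -0.19, -0.001], [-0.001, -0.0, -1.0]]
wrist_force: [-0.7, 0.6, -0.3]
opening: 0.7
```

```bash
python3 - <<'E'
from h import *
plan(543.5,248,43,78.9)
a=grab('scene','s8'); b=grab('top','t8')
i=cv2.resize(a['frame'][170:280,340:450],(400,400),interpolation=cv2.INTER_CUBIC)
j=cv2.resize(b['frame'][120:220,200:300],(400,400),interpolation=cv2.INTER_CUBIC)
cv2.imwrite('pics/c8.png',np.hstack([i,j]))
for n in('s8','t8'):
    c=load(n);W=world(c);hsv=cv2.cvtColor(c['frame'],cv2.COLOR_BGR2HSV)
    br=(hsv[...,0]>12)&(hsv[...,0]<32)&(hsv[...,1]>110)&(hsv[...,2]>50)
    m=br&(np.abs(W[...,0]-543)<60)&(np.abs(W[...,1]-248)<40)&(W[...,2]<180)
    P=W[m]; Q=P[np.abs(P[:,2]-76)<6]; print(n,cv2.minAreaRect(Q[:,:2].astype(np.float32)),len(Q),np.median(Q[:,2]))
    m=br&(np.abs(W[...,0]-575)<40)&(np.abs(W[...,1]+289)<40)&(W[...,2]<180); m0=m
    print(' small',np.median(W[m],0).round(1),m.sum())
E
```

```text
pos [588.4 488.6 227.9] th 79.05 t 12.5 F [-0.7  0.6 -0.3] open 0.7
shift mm [-244.6    1.6  185.1] rows of .06 [-4.076  0.027  3.085]
turn/.08 [-0.    0.01  0.03]
s8 ((543.3814697265625, 249.22442626953125), (29.73204231262207, 60.922637939453125), 78.0861587524414) 194 76.43817996748066
 small [ 591.2 -284.2   30.2] 206
t8 ((538.3308715820312, 243.99371337890625), (27.030426025390625, 60.34196090698242), 75.33490753173828) 162 75.71369470571744
 small [ 570.9 -288.2   35.5] 142
```

View pics/c8.png

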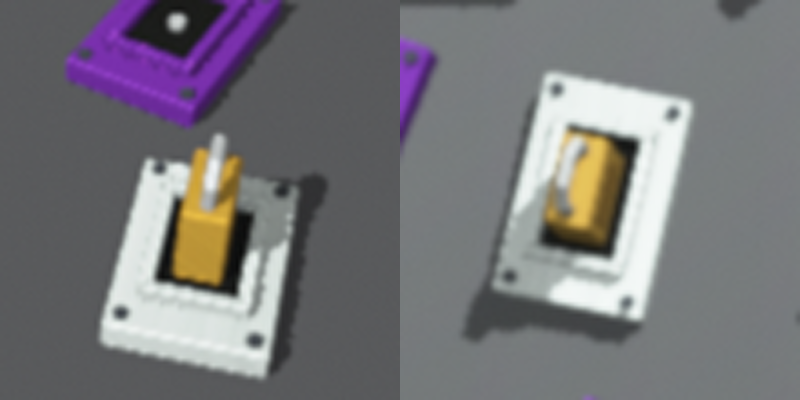

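The crops show the lock upright in the pocket. Its block top is at z ≈ 76 mm, which is the 20 mm floor plus the 56 mm block, so it is seated with the plunger flush. It is about 2–6 mm off centre, the small padlock hasn't moved, and the arm is clear. Handing in.

```bash
python3 -c "
from h import *
print(workorder.finish_job())"
```

```text
the job is handed in; nothing more can be done
None
```

I picked up the larger brass padlock across its thickness and set it down upright, shackle up, in the aluminium fixture's pocket. I then let go, moved the arm clear and handed the job in at about 12.6 s of the 38 s allowed. The hand-in reported no verdict.

**Last checks:**
- **Height:** the top of the brass block is at 76 mm in both cameras. That is the 20 mm floor plus the 56 mm block, so it sits on the pocket floor. The plunger itself was hidden; I infer from this height that it is pressed flush.
- **Position:** it is about 2 mm off the pocket centre in the scene camera and about 5 mm off in the top camera, against a limit of 20 mm. The top camera also showed about 4° of yaw error against under 1° in the scene camera.
- **Other conditions:** the small padlock hasn't moved, and the gripper is about 240 mm to the side of the lock, about 228 mm above the table, with wrist force near zero.

No check failed.

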